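Inspection kit back into its foam nests

TASK

End of shift: put the side cutters, the tweezers, the inspection stamp and the ink pad back into the dark foam nests, each fully down in the cut-out of its own shape, the stamp standing upright on its foot. Leave the mug and the gauge set where they are.

Things in the scene. Friction and masses are not known exactly. Their poses are not given: they have to be found in the camera images.
- side_cutters_center (a point): Side cutters lying flat, two orange handles, grey jaw; 128 mm long, 69 over the handles, 14 thick. Point: centre, 7 mm above the underside. Own y runs along them to the handle ends, jaw at -y; z up. Jaw block 26 mm wide (x), from 20 to 65 mm on the -y side: grasp it across x at 32 mm on the -y side. Handles 18 to 32 mm either side of the y axis.
- tweezers_center (a point): Plain steel tweezers on their edge, slim: 125 mm long (own y), 10 mm wide where gripped (x), 11 mm high. Point: centre, 5.5 mm above the underside; z up. Grasp across x at the centre.
- ink_pad_center (a point): Ink pad, a flat grey box with dark red face: 52 mm (own x) by 68 mm (y), 9 mm thick, lying face up. Point: centre, 4.5 mm above the underside; z up. Grasp across x.
- stamp_center (a point): Turned wooden inspection stamp standing upright, round, 27 mm across the foot, waisted, 63 mm high. Point: on its axis, half-way up (31.5 mm above the foot); z up. Grasp the upper half, 24 mm wide, from any side.
- cutters_nest: Fixed foam nest, 100 x 168 mm (x, y), 13 mm dark foam on a 7 mm white backing (top at 20 mm), cut through to the white. Origin: centre of its underside, z up. Pocket in the shape of the side cutters plus 6 mm all round: jaw end at -y, handles at +y round a foam tongue; one way only. Home: cutters' centre 14 mm above this origin, axes parallel. Finger notches 84 mm across (x), 44 long, at 32 mm on the -y side.
- tweezers_nest: Fixed foam nest, 84 x 160 mm (x, y), 13 mm dark foam on a 7 mm white backing (top at 20 mm), cut through to the white. Origin: centre of its underside, z up. Narrow slot 22 x 138 mm along y, for the tweezers, either way round. Home: their centre 12.5 mm above this origin, length along y. Finger notches at the middle, 68 mm across (x), 44 long.
- pad_nest: Fixed foam nest, 128 x 100 mm (x, y), 13 mm dark foam on a 7 mm white backing (top at 20 mm), cut through to the white. Origin: centre of its underside, z up. Rectangular pocket 64 x 80 mm (x, y) for the ink pad, either way round. Home: its centre 11.5 mm above this origin, y axes parallel. Finger notches at the middle, 112 mm across (x), 44 long.
- stamp_nest: Fixed foam nest, 80 x 80 mm (x, y), 13 mm dark foam on a 7 mm white backing (top at 20 mm), cut through to the white. Origin: centre of its underside, z up. One round hole 39 mm across, in which the foot of the stamp stands upright. Home: the stamp's centre 38.5 mm above this origin.
- tea_mug: Bystander: dotted mug, 92 x 127 x 93 mm, standing on the white band of the bench, 6 mm lower than the mat. Origin at its underside. Not to be moved.
- gauge_set: Bystander: five steel step gauges in a beech cradle, 45 x 110 x 38 mm, standing on the white band of the bench. Origin: centre of its underside. Not to be moved.
There are look-alikes about, which are no part of the job. What is shaped like the part that bears side_cutters_center but pink is not meant.

How it is judged (in metres and radians):
At the end, for the whole second after the job is handed in: Each of the four rests in its own nest: centre within 12 mm of the nest's seen from above and 4 mm of seated height, tilt under 0.1 rad, cutters, tweezers and pad within 0.25 rad of the cut-out's direction, at rest; mug and gauge set within 30 mm of their start (horizontal distance between side_cutters_center and cutters_nest below 0.012 m and z of side_cutters_center in the frame of cutters_nest between 0.01 and 0.018 m and angle between each of side_cutters_center, tweezers_center, ink_pad_center, stamp_center's own z axis and vertical below 0.1 rad and linear speed of each of side_cutters, tweezers, ink_pad, stamp below 0.02 m/s and angular speed of each of side_cutters, tweezers, ink_pad, stamp below 0.2 rad/s and angle between the y axis of side_cutters_center and the y axis of cutters_nest, either way round below 0.25 rad and horizontal distance between tweezers_center and tweezers_nest below 0.012 m and z of tweezers_center in the frame of tweezers_nest between 0.0085 and 0.0165 m and angle between the y axis of tweezers_center and the y axis of tweezers_nest, either way round below 0.25 rad and horizontal distance between ink_pad_center and pad_nest below 0.012 m and z of ink_pad_center in the frame of pad_nest between 0.0075 and 0.0155 m and angle between the y axis of ink_pad_center and the y axis of pad_nest, either way round below 0.25 rad and horizontal distance between stamp_center and stamp_nest below 0.012 m and z of stamp_center in the frame of stamp_nest between 0.0345 and 0.0425 m and not (distance of tea_mug from where it was at the start of the episode above 0.03 m) and not (distance of gauge_set from where it was at the start of the episode above 0.03 m)); the robot touches nothing.
It fails at once if the mug is moved by more than 30 mm (distance of tea_mug from where it was at the start of the episode above 0.03 m).
It fails at once if the gauge set is moved by more than 30 mm (distance of gauge_set from where it was at the start of the episode above 0.03 m).
It also fails if it takes over 96 s, if anything falls off the work surface, if the arm or the gripper's body presses on something with over 40 N, if the wrist force passes 120 N, or if a joint passes its speed limit or range.

ROBOT

A 6-joint arm with a two-finger parallel gripper is mounted at the origin on the work surface; the furniture and walls round the work are solid. World frame = base frame: x ahead of the robot, y to its left, z up, the work surface at z = 0. Lengths are in mm, angles in degrees, forces in N, time in s.
With the tool pointing down it reaches from about 300 to 750 mm from the base axis. Payload 8.5 kg.
Tool frame: the origin (TCP) lies midway between the tips of the shut fingers; the grasp point (between the pads) lies 19 mm behind it (r.grip_point_offset is the distance from the TCP to the grasp point, in mm); z points along the fingers, y is the line along which they close (so a half turn about z gives the same grasp; the last joint's range is limited). The gripper opens to 88 mm and grips with 3 to 60 N. Pads are 18 mm wide; open, the fingers measure 123 mm over their backs; the gripper's body (75 mm by 187 mm) begins 45 mm behind the grasp point.
Start: joints at [-85.732, 21.807, 74.336, -0, 83.858, -12.336], TCP at [157.163, -527.049, 238.748] pointing down, gripper open.
Joint ranges: [-178.18, 178.18], [-50.72, 133.34], [12.68, 142.11], [-81.47, 261.47], [9.98, 163.14], [-165.26, 165.26]. Speed limits (degrees/s): [136.94, 136.94, 180, 180, 180, 180].

INTERFACE

Orientations are given as a 3x3 rotation matrix whose columns are the frame's x, y, z axes.
In Python, from bench import r gives the robot as it stands.
- The arm moves only by the tool drive_tool, never from a script. Its argument "moves" is a list of rows, each an object of numbers: "dx", "dy", "dz": the shift along the tool's x, y, z in cm; "rx", "ry", "rz": the turn, a rotation vector about the tool's x, y, z in rad; "fingers": the finger opening in cm, from 0 to 8.81. A call has 1 to 10 rows; each row is the pose to reach, as a shift and turn from the pose commanded when the call began, along the tool's axes at that moment; what a row does not reach only later rows make up. A row lasts 1/10 s, in which the tool goes at most 50 mm and 8.59 degrees, less where a joint would pass 70% of its speed; a pose out of reach is approached as far as the arm can. A call with a gripper value outside its range is refused whole. The fingers move at their own pace and stop on an object; "newtons" is the grip in N (left out, the last holds). Time passes only in rows, so rows that repeat a pose let the fingers close. It gives the time, the measured TCP pose, the force, the opening and the grip force at its end, in the units of the state.
- r.read_state(): the state, without advancing time (a new reading comes with each control period).
- r.get_image(name): name is "scene" or "top" or "wrist"; returns (picture, depth): 420x560x3 uint8, red, green, blue; 420x560 float32, mm along the optical axis (not along the pixel's ray), 0 where there is no reading.
- r.camera_params(name): a dict with "K" (3x3 intrinsics, pixels), "R" (3x3) and "t" (3): a world point X has camera coordinates R X + t. Camera axes: x right, y down, z forward; pixel columns grow to the right and rows downward; lengths in mm; the calibration is good to about 2 mm. The wrist camera is an equidistant fisheye: a pixel r from the principal point sees the ray r / f radians off the axis. A picture is of the moment at which its call begins: read the wrist's pose just before it. camera_params takes no time and is no camera call; for the wrist camera it gives the pose at the moment of the call.
- r.close_job(): hands the job in; it is judged then, once.
Trained networks look in the newest picture that a camera, given by its name, has taken for a name from the list of things; names that differ only in an ending like _2 or _b are one class to them, and where a whole thing is asked for, a point or a joint stands for the part that bears it (a point fixed in the world has none). Each returns a list of dicts, best first, with "confidence" (0 to 1); they miss things now and then, are a little off and sometimes report something else, mostly with a low value. They report only what shows in the picture. A call takes as long as a camera call. They do not tell look-alikes from the thing itself.
- r.look_for(camera, thing): "position" ([column, row] as shares, 0 to 1, of the picture: columns of its width, rows of its height, amid what is visible of it).
- r.trace(camera, thing): "pixels" (420x560 bool, what is visible of it) and "position" ([column, row] as shares, 0 to 1, of the picture: columns of its width, rows of its height, amid what is visible of it).
- r.pinpoint(camera, thing): "position" ([column, row] as shares, 0 to 1, of the picture: columns of its width, rows of its height: a listed point, or the origin of a listed thing).
The state is a dict: "t": time; "joint_pos": joint angles; "joint_vel": joint speeds; "joint_torque": joint torques, N m; "tcp_pos": TCP position; "ee_rot": TCP orientation; "ft_force": force on the tool from outside, world axes, zero at the start; "wrist_torque": the same for the moment, N m; "opening": finger opening in mm; "grip_force": force on a finger pad.
Only numpy, scipy, OpenCV 4.12 (cv2) and the standard library are available. Lean on these libraries where they do the work, as an engineer would, in place of code of your own. Each camera call takes 0.05 s, during which the arm holds its last target. There are 200 camera calls.

## Working session

There is one attempt and no reset: what is moved stays moved. The work goes in short steps, Python scripts to look and compute and a tool call to move; the robot and the scene stay as the last step left them, time stands still between calls to the robot, and variables do not carry over. Pictures are saved under pics/ and viewed, at most 14 in all, crops included, and the job is handed in when it is done.

Besides the shell and the picture viewer there is one more tool, called after "Emit:" as name([rows], argument=value, ...), one row to a line, values as JSON. drive_tool: Moves the arm, as the interface text tells. Its arguments: {"type":"object","properties":{"moves":{"type":"array"},"newtons":{"type":"number"}},"required":["moves"]}

```bash
ls; mkdir -p pics
cat > h.py <<'E'
from bench import r
import numpy as np, cv2
def px2w(cam,u,v,depth=None,z=None,P=None):
    P=P or r.camera_params(cam); K,R,t=np.array(P["K"]),np.array(P["R"]),np.array(P["t"])
    x=(u-K[0,2])/K[0,0]; y=(v-K[1,2])/K[1,1]
    if cam=="wrist":
        th=np.hypot(x,y); s=np.tan(th)/th if th>1e-9 else 1; x,y=x*s,y*s
    d=R.T@np.array([x,y,1.]); o=-R.T@t
    k=depth if depth is not None else (z-o[2])/d[2]
    return o+k*d
def save(cam,name):
    im,d=r.get_image(cam); cv2.imwrite(f"pics/{name}.png",im[:,:,::-1]); return im,d
E
python3 - <<'E'
from h import *
things=["side_cutters_center","tweezers_center","ink_pad_center","stamp_center","cutters_nest","tweezers_nest","pad_nest","stamp_nest","tea_mug","gauge_set"]
for c in ["top","scene"]:
    im,d=save(c,c)
    P=r.camera_params(c)
    print(c,"cam at",np.round(-np.array(P["R"]).T@P["t"]))
    for t in things:
        for q in r.pinpoint(c,t)[:3]:
            u,v=q["position"][0]*560,q["position"][1]*420
            dd=d[int(min(v,419)),int(min(u,559))]
            print(t,round(q["confidence"],2),round(u),round(v),np.round(px2w(c,u,v,depth=dd,P=P)))
E
```

```text
pics
top cam at [ 190.  -25. 1574.]
side_cutters_center 0.8 365 225 [ 524. -295.   -2.]
side_cutters_center 0.78 376 151 [ 763. -346.   -2.]
side_cutters_center 0.28 164 232 [513. 314.  26.]
tweezers_center 0.41 369 194 [ 625. -316.   -7.]
ink_pad_center 0.79 167 199 [622. 311.   9.]
ink_pad_center 0.18 366 225 [ 524. -300.   -2.]
stamp_center 0.65 368 228 [ 518. -307.   -8.]
stamp_center 0.44 164 232 [514. 313.  26.]
cutters_nest 0.56 302 220 [ 546. -105.    1.]
tweezers_nest 0.74 231 176 [692. 113.  10.]
pad_nest 0.93 238 226 [531.  93.   5.]
stamp_nest 0.63 303 180 [ 674. -110.    2.]
stamp_nest 0.63 262 278 [372.  24.   1.]
gauge_set 0.76 257 276 [375.  36.  27.]
scene cam at [-199.  603.  625.]
side_cutters_center 0.47 319 174 [ 764. -357.    9.]
side_cutters_center 0.4 363 208 [269.  13. 217.]
tweezers_center 0.71 337 192 [ 653. -329.   -8.]
ink_pad_center 0.9 155 275 [627. 315.   6.]
stamp_center 0.79 174 290 [511. 323.  37.]
stamp_center 0.71 280 209 [657. -94.  17.]
cutters_nest 0.69 306 227 [546. -96.   3.]
tweezers_nest 0.65 220 232 [683.  98.   7.]
tweezers_nest 0.52 338 193 [ 630. -309.    4.]
pad_nest 0.82 252 260 [521. 110.   5.]
stamp_nest 0.64 278 208 [663. -93.  17.]
stamp_nest 0.28 253 258 [527. 103.   5.]
tea_mug 0.92 429 234 [ 281. -276.   26.]
gauge_set 0.74 311 278 [363.  62.  17.]
```

View pics/top.png

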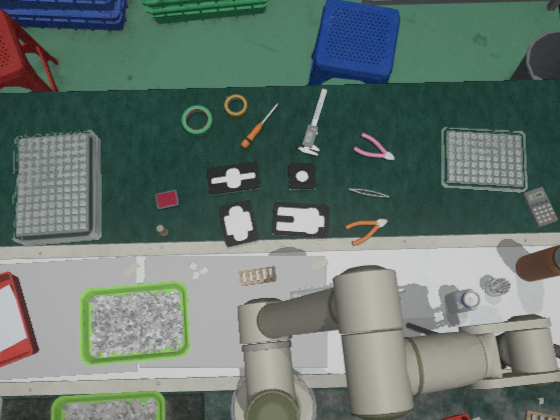

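View pics/scene.png

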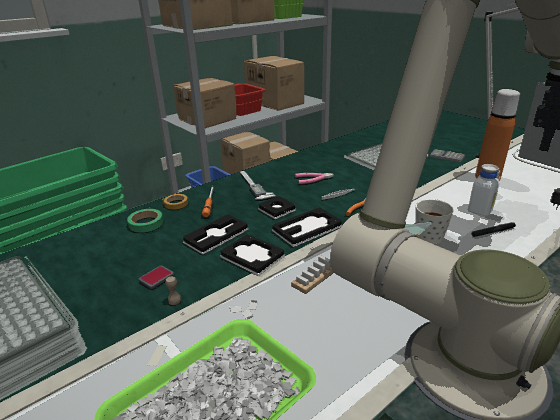

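```bash
cat >> h.py <<'E'
def rel(xyz,yaw):
    """moves (cm, rad) to bring TCP to xyz with tool down; yaw = world angle of the finger closing line (deg), nearest half turn"""
    from scipy.spatial.transform import Rotation as Ro
    s=r.read_state(); R0=np.array(s["ee_rot"]); d=R0.T@(np.array(xyz)-s["tcp_pos"])/10
    best=None
    for a in (yaw,yaw+180):
        a=np.radians(a); y=np.array([np.cos(a),np.sin(a),0]); z=np.array([0,0,-1.]); T=np.c_[np.cross(y,z),y,z]
        v=Ro.from_matrix(R0.T@T).as_rotvec()
        if best is None or np.linalg.norm(v)<np.linalg.norm(best): best=v
    print("cm",np.round(d,2),"rad",np.round(best,3),"j6",np.round(s["joint_pos"][5],1))
E
python3 - <<'E'
from h import *
im=cv2.imread("pics/top.png"); c=im[130:255,140:420]
cv2.imwrite("pics/crop1.png",cv2.resize(c,None,fx=2.85,fy=2.85,interpolation=cv2.INTER_CUBIC))
P=r.camera_params("top"); hsv=cv2.cvtColor(im,cv2.COLOR_BGR2HSV)
print(r.read_state()["ee_rot"])
for n,(x0,y0,x1,y1),m in [("cutters",(338,205,395,250),None),("tw",(340,180,395,205),None),("pad",(150,185,185,215),None)]:
    g=hsv[y0:y1,x0:x1]
    b=np.median(im[y0:y1,x0:x1].reshape(-1,3),0); mk=np.abs(im[y0:y1,x0:x1].astype(int)-b).sum(2)>70
    v,u=np.nonzero(mk); W=np.array([px2w("top",a+x0+.5,bb+y0+.5,z=6,P=P)[:2] for a,bb in zip(u,v)],np.float32)
    print(n,len(u),cv2.minAreaRect(W))
for n,(x0,y0,x1,y1) in [("cn",(265,198,335,242)),("tn",(203,160,263,195)),("pn",(215,198,262,248)),("sn",(284,160,320,192))]:
    mk=im[y0:y1,x0:x1].max(2)>150; v,u=np.nonzero(mk)
    W=np.array([px2w("top",a+x0+.5,bb+y0+.5,z=7,P=P)[:2] for a,bb in zip(u,v)],np.float32); print(n,len(u),cv2.minAreaRect(W))
E
```

```text
[[ 9.58293738e-01  2.85785078e-01  1.90544488e-05]
 [ 2.85785079e-01 -9.58293738e-01 -1.10812468e-05]
 [ 1.50929040e-05  1.60645666e-05 -1.00000000e+00]]
cutters 1030 ((496.2152404785156, -296.984130859375), (171.1117706298828, 96.1837158203125), 88.4850082397461)
tw 147 ((625.8814697265625, -313.53887939453125), (122.9990234375, 17.103429794311523), 76.66748046875)
pad 344 ((620.8980712890625, 311.80828857421875), (50.62531661987305, 68.54057312011719), 11.116588592529297)
cn 1108 ((531.0225219726562, -96.08866882324219), (209.4889678955078, 106.32083892822266), 88.48214721679688)
tn 407 ((683.5715942382812, 105.82781982421875), (62.71332550048828, 128.676513671875), 29.028860092163086)
pn 900 ((528.338623046875, 90.61553955078125), (139.67031860351562, 127.9842300415039), 88.48429107666016)
sn 102 ((683.5188598632812, -108.02041625976562), (34.36509704589844, 32.542083740234375), 88.4564437866211)
```

View pics/crop1.png

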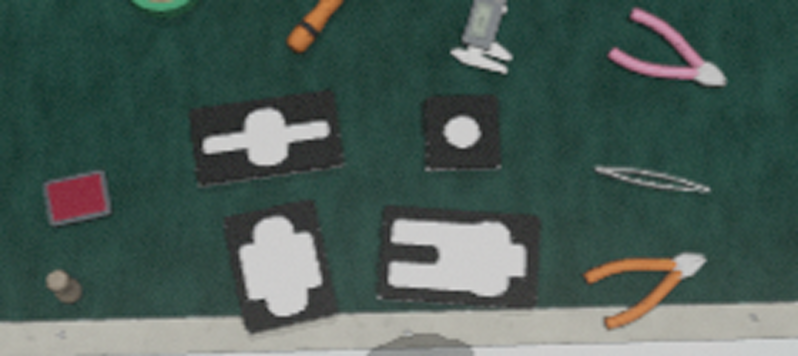

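Run:
```python
from h import *
P=r.camera_params("top")
f=lambda u,v,z:px2w("top",140+u/2.85,130+v/2.85,z=z,P=P)
a=(f(587,277,7)+f(610,325,7))/2; b=f(703,260,7); print(a,b,(a+b)/2, np.degrees(np.arctan2(*(a-b)[1::-1])))
g=(a+b)/2-32*(a-b)/np.linalg.norm(a-b); print(g)
rel([g[0],g[1],180],21)
```

```text
[ 492.12430894 -247.11190885    7.        ] [ 533.82008221 -361.61176072    7.        ] [ 512.97219558 -304.36183479    7.        ] 110.0093825975275
[ 523.92176422 -334.43020599    7.        ]
cm [40.65 -7.98  5.88] rad [ 0.    -0.     1.494] j6 -12.3
```

Emit:
drive_tool([
  {"dx": 40.6,"dy": -8.0,"dz": 0,"rz": 1.49},
  {"dx": 40.6,"dy": -8.0,"dz": 0,"rz": 1.49},
  {"dx": 40.6,"dy": -8.0,"dz": 0,"rz": 1.49},
  {"dx": 40.6,"dy": -8.0,"dz": 0,"rz": 1.49},
  {"dx": 40.6,"dy": -8.0,"dz": 0,"rz": 1.49},
  {"dx": 40.6,"dy": -8.0,"dz": 5.9,"rz": 1.49},
  {"dx": 40.6,"dy": -8.0,"dz": 5.9,"rz": 1.49},
  {"dx": 40.6,"dy": -8.0,"dz": 5.9,"rz": 1.49},
  {"dx": 40.6,"dy": -8.0,"dz": 5.9,"rz": 1.49},
  {"dx": 40.6,"dy": -8.0,"dz": 5.9,"rz": 1.49,"fingers": 8.8},
], newtons=20)

```text
$.moves[0]: bad value
```

Run:
```python
from h import *
P=r.camera_params("wrist"); im,d=save("wrist","w1"); np.save("w1d.npy",d)
print(r.read_state()["joint_pos"],r.read_state()["tcp_pos"],P["K"],-np.array(P["R"]).T@P["t"],np.array(P["R"])[2])
for t in ["side_cutters_center","tweezers_center","cutters_nest","stamp_nest"]:
    for q in r.pinpoint("wrist",t)[:2]:
        u,v=q["position"][0]*560,q["position"][1]*420
        print(t,round(q["confidence"],2),round(u),round(v),px2w("wrist",u,v,z=5,P=P),d[int(v),int(u)])
```

```text
[-8.57327359e+01  2.18080009e+01  7.43377729e+01 -9.09908094e-04
  8.38599463e+01 -1.23342352e+01] [ 157.14753167 -527.03101985  238.72375707] [[325.1922621    0.         274.02434   ]
 [  0.         325.1922621  211.60013443]
 [  0.           0.           1.        ]] [ 233.73057781 -504.76359923  384.56563343] [-0.29238291 -0.0871782  -0.95231938]
```

View pics/w1.png

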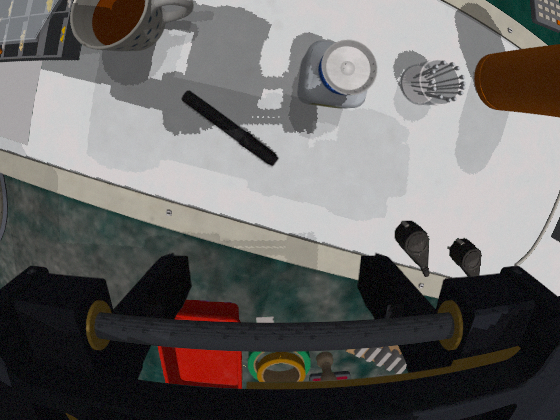

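Emit:
drive_tool([
  {"dx": 40.6,"dy": -8.0,"dz": 0,"rx": 0,"ry": 0,"rz": 1.49,"fingers": 8.8},
  {"dx": 40.6,"dy": -8.0,"dz": 0,"rx": 0,"ry": 0,"rz": 1.49,"fingers": 8.8},
  {"dx": 40.6,"dy": -8.0,"dz": 0,"rx": 0,"ry": 0,"rz": 1.49,"fingers": 8.8},
  {"dx": 40.6,"dy": -8.0,"dz": 0,"rx": 0,"ry": 0,"rz": 1.49,"fingers": 8.8},
  {"dx": 40.6,"dy": -8.0,"dz": 0,"rx": 0,"ry": 0,"rz": 1.49,"fingers": 8.8},
  {"dx": 40.6,"dy": -8.0,"dz": 5.9,"rx": 0,"ry": 0,"rz": 1.49,"fingers": 8.8},
  {"dx": 40.6,"dy": -8.0,"dz": 5.9,"rx": 0,"ry": 0,"rz": 1.49,"fingers": 8.8},
  {"dx": 40.6,"dy": -8.0,"dz": 5.9,"rx": 0,"ry": 0,"rz": 1.49,"fingers": 8.8},
  {"dx": 40.6,"dy": -8.0,"dz": 5.9,"rx": 0,"ry": 0,"rz": 1.49,"fingers": 8.8},
  {"dx": 40.6,"dy": -8.0,"dz": 5.9,"rx": 0,"ry": 0,"rz": 1.49,"fingers": 8.8},
], newtons=20)

```text
t: 2.35
tcp_pos: [526.3, -331.0, 177.4]
ee_rot: [[0.442, -0.897, -0.002], [-0.897, -0.442, 0.003], [-0.003, 0.0, -1.0]]
ft_force: [-1.1, 0.4, -0.2]
opening: 87.8
grip_force: 0.0
```

```bash
cat >> h.py <<'E'
def find(cam,things,name,z=5):
    P=r.camera_params(cam); im,d=save(cam,name); np.save(f"pics/{name}.npy",d)
    import pickle; pickle.dump(P,open(f"pics/{name}.pkl","wb"))
    s=r.read_state(); print("joints",np.round(s["joint_pos"]),"tcp",np.round(s["tcp_pos"],1))
    for t in things:
        for q in r.pinpoint(cam,t)[:2]:
            u,v=q["position"][0]*560,q["position"][1]*420
            dd=d[int(min(v,419)),int(min(u,559))]
            print(t,round(q["confidence"],2),round(u),round(v),np.round(px2w(cam,u,v,z=z,P=P),1),np.round(px2w(cam,u,v,depth=dd,P=P),1))
E
python3 - <<'E'
from h import *
find("wrist",["side_cutters_center","tweezers_center","cutters_nest","stamp_nest"],"w2",7)
E
```

```text
joints [-43.  32.  68.   0.  81. 111.] tcp [ 525.5 -331.9  178. ]
side_cutters_center 0.88 79 89 [ 767.  -343.1    7. ] [ 773.5 -341.2   -2.9]
side_cutters_center 0.77 266 221 [ 520.1 -298.     7. ] [ 518.7 -294.6   -3.2]
tweezers_center 0.68 175 164 [ 629.7 -312.4    7. ] [ 631.6 -309.8   -2.1]
cutters_nest 0.98 183 338 [ 547.2 -106.5    7. ] [ 559.  -343.1  258.9]
stamp_nest 0.73 93 290 [ 679.6 -113.1    7. ] [ 588.1 -339.   253. ]
```

View pics/w2.png

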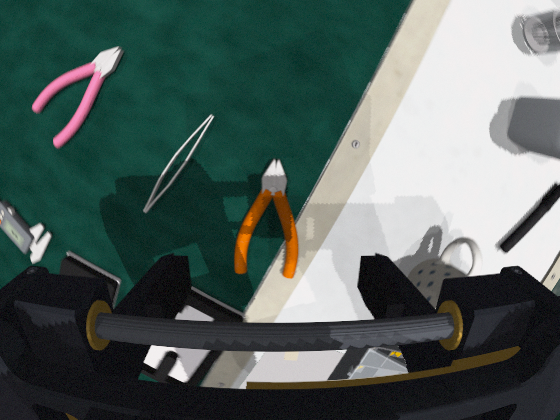

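Run:
```python
from h import *; import pickle
P=pickle.load(open("pics/w2.pkl","rb")); f=lambda u,v,z:px2w("wrist",u,v,z=z,P=P)
im=cv2.imread("pics/w2.png"); hsv=cv2.cvtColor(im,cv2.COLOR_BGR2HSV)
tip=f(276.5,159.5,6); h1=f(240,273,6); h2=f(290,278,6); m=(h1+h2)/2
print(tip,h1,h2,np.linalg.norm(tip-m),np.linalg.norm(h1-h2))
u=(m-tip)/np.linalg.norm(m-tip); c=tip+64*u; c2=m-64*u; g=(c+c2)/2-32*u; yaw=np.degrees(np.arctan2(u[1],u[0]))-90
print("c",c,c2,"grasp",g,"yaw",yaw); rel([g[0],g[1],60],yaw)
a,b=f(212,116,5),f(146,212,5); print("tw",(a+b)/2,np.linalg.norm(a-b),np.degrees(np.arctan2(*(b-a)[1::-1]))-90)
```

```text
[ 538.43035338 -360.09967536    6.        ] [ 519.0821392  -229.72933378    6.        ] [ 466.47901762 -248.76243248    6.        ] 129.18800660855305 55.94056887614618
c [ 515.81536245 -300.22846203    6.        ] [ 515.39556934 -299.11709645    6.        ] grasp [ 526.91296136 -329.60838591    6.        ] yaw 20.69291904549644
cm [-0.31 -0.61 12.02] rad [-0.    -0.001  0.101] j6 109.9
tw [ 627.7412337  -310.15335656    5.        ] 125.98545443729759 -12.335955276256257
```

Emit:
drive_tool([
  {"dx": -0.3,"dy": -0.6,"dz": 5,"rx": 0,"ry": 0,"rz": 0.1,"fingers": 8.8},
  {"dx": -0.3,"dy": -0.6,"dz": 10,"rx": 0,"ry": 0,"rz": 0.1,"fingers": 8.8},
  {"dx": -0.3,"dy": -0.6,"dz": 14,"rx": 0,"ry": 0,"rz": 0.1,"fingers": 8.8},
  {"dx": -0.3,"dy": -0.6,"dz": 16,"rx": 0,"ry": 0,"rz": 0.1,"fingers": 8.8},
  {"dx": -0.3,"dy": -0.6,"dz": 17,"rx": 0,"ry": 0,"rz": 0.1,"fingers": 8.8},
  {"dx": -0.3,"dy": -0.6,"dz": 17.4,"rx": 0,"ry": 0,"rz": 0.1,"fingers": 8.8},
  {"dx": -0.3,"dy": -0.6,"dz": 17.4,"rx": 0,"ry": 0,"rz": 0.1,"fingers": 4},
  {"dx": -0.3,"dy": -0.6,"dz": 17.4,"rx": 0,"ry": 0,"rz": 0.1,"fingers": 1},
  {"dx": -0.3,"dy": -0.6,"dz": 17.4,"rx": 0,"ry": 0,"rz": 0.1,"fingers": 1},
  {"dx": -0.3,"dy": -0.6,"dz": 17.4,"rx": 0,"ry": 0,"rz": 0.1,"fingers": 1},
], newtons=25)

```text
t: 3.6
tcp_pos: [527.6, -329.3, 6.6]
ee_rot: [[0.352, -0.936, 0.001], [-0.936, -0.352, -0.001], [0.001, -0.0, -1.0]]
ft_force: [-1.0, -0.0, 0.3]
opening: 58.1
grip_force: 0.6
```

Emit:
drive_tool([
  {"dx": 0,"dy": 0,"dz": 0,"rx": 0,"ry": 0,"rz": 0,"fingers": 1},
  {"dx": 0,"dy": 0,"dz": 0,"rx": 0,"ry": 0,"rz": 0,"fingers": 1},
  {"dx": 0,"dy": 0,"dz": 0,"rx": 0,"ry": 0,"rz": 0,"fingers": 1},
  {"dx": 0,"dy": 0,"dz": 0,"rx": 0,"ry": 0,"rz": 0,"fingers": 1},
  {"dx": 0,"dy": 0,"dz": 0,"rx": 0,"ry": 0,"rz": 0,"fingers": 1},
  {"dx": 0,"dy": 0,"dz": 0,"rx": 0,"ry": 0,"rz": 0,"fingers": 1},
])

```text
t: 4.2
tcp_pos: [527.5, -329.0, 5.8]
ee_rot: [[0.352, -0.936, 0.0], [-0.936, -0.352, 0.0], [0.0, -0.0, -1.0]]
ft_force: [0.8, 0.8, 1.2]
opening: 25.7
grip_force: 24.8
```

Run:
```python
from h import *
rel([550,0,230],-3)
```

```text
cm [-30.   -13.69 -22.42] rad [-0.    -0.     0.412] j6 116.5
```

Emit:
drive_tool([
  {"dx": 0,"dy": 0,"dz": -4,"rx": 0,"ry": 0,"rz": 0,"fingers": 1},
  {"dx": 0,"dy": 0,"dz": -8,"rx": 0,"ry": 0,"rz": 0,"fingers": 1},
  {"dx": 0,"dy": 0,"dz": -12,"rx": 0,"ry": 0,"rz": 0,"fingers": 1},
  {"dx": -3,"dy": -1.4,"dz": -16,"rx": 0,"ry": 0,"rz": 0.1,"fingers": 1},
  {"dx": -7,"dy": -3.2,"dz": -19,"rx": 0,"ry": 0,"rz": 0.2,"fingers": 1},
  {"dx": -11,"dy": -5,"dz": -22.4,"rx": 0,"ry": 0,"rz": 0.3,"fingers": 1},
  {"dx": -15,"dy": -7,"dz": -22.4,"rx": 0,"ry": 0,"rz": 0.412,"fingers": 1},
  {"dx": -19,"dy": -9,"dz": -22.4,"rx": 0,"ry": 0,"rz": 0.412,"fingers": 1},
  {"dx": -23,"dy": -10.6,"dz": -22.4,"rx": 0,"ry": 0,"rz": 0.412,"fingers": 1},
  {"dx": -27,"dy": -12.5,"dz": -22.4,"rx": 0,"ry": 0,"rz": 0.412,"fingers": 1},
])

```text
t: 5.2
tcp_pos: [546.0, -38.8, 229.5]
ee_rot: [[-0.035, -0.999, 0.002], [-0.999, 0.035, 0.008], [-0.008, -0.001, -1.0]]
ft_force: [0.5, 0.1, -0.1]
opening: 25.6
grip_force: 24.9
```

Emit:
drive_tool([
  {"dx": -2,"dy": -2,"dz": 0,"rx": 0,"ry": 0,"rz": 0,"fingers": 1},
  {"dx": -2,"dy": -2,"dz": 0,"rx": 0,"ry": 0,"rz": 0,"fingers": 1},
  {"dx": -2,"dy": -2,"dz": 0,"rx": 0,"ry": 0,"rz": 0,"fingers": 1},
])

```text
t: 5.5
tcp_pos: [563.7, -33.5, 229.0]
ee_rot: [[-0.021, -1.0, 0.004], [-1.0, 0.021, 0.017], [-0.017, -0.004, -1.0]]
ft_force: [-0.4, 1.3, -0.8]
opening: 25.5
grip_force: 24.9
```

Run:
```python
from h import *
find("wrist",["side_cutters_center","cutters_nest","stamp_nest","tweezers_nest","pad_nest"],"w3",7)
```

```text
joints [-16.  24.  73.   1.  83. 165.] tcp [563.5 -33.8 229.2]
cutters_nest 0.96 289 120 [547.2 -98.    7. ] [547.2 -98.1   8.9]
stamp_nest 0.78 172 122 [ 681.5 -103.     7. ] [ 681.  -103.     8.4]
tweezers_nest 0.65 186 282 [687.2 107.4   7. ] [687.5 107.9   6.2]
```

View pics/w3.png

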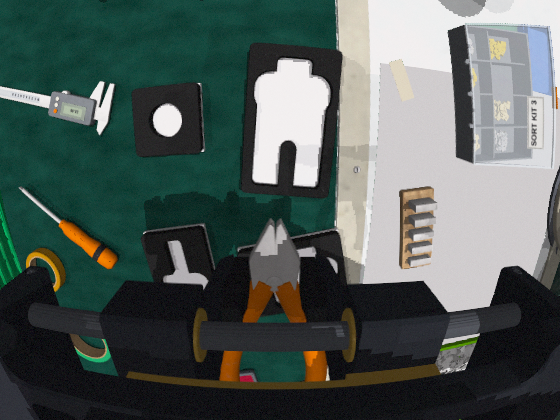

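```bash
cat > rect.py <<'E'
from h import *; import pickle
def rect(name,box,kind,z):
    P=pickle.load(open(f"pics/{name}.pkl","rb")); im=cv2.imread(f"pics/{name}.png"); x0,y0,x1,y1=box
    g=im[y0:y1,x0:x1].astype(int)
    mk=(g.min(2)>130) if kind=="white" else ((g.max(2)<60)&(g.max(2)-g.min(2)<12))
    mk=cv2.morphologyEx(mk.astype(np.uint8),cv2.MORPH_OPEN,np.ones((3,3)))
    n,l,s,c=cv2.connectedComponentsWithStats(mk); k=1+np.argmax(s[1:,4]); v,u=np.nonzero(l==k)
    W=np.array([px2w("wrist",a+x0,b+y0,z=z,P=P)[:2] for a,b in zip(u,v)],np.float32)
    (c,s,a)=cv2.minAreaRect(W); print(name,kind,len(u),np.round(c,1),np.round(s,1),round(a,1)); return W
E
python3 - <<'E'
from rect import *
rect("w3",(245,45,335,200),"white",7); rect("w3",(235,35,345,205),"dark",20)
rect("w3",(140,90,195,150),"white",7); rect("w3",(125,75,210,165),"dark",20)
P=pickle.load(open("pics/w3.pkl","rb"))
print("tip",px2w("wrist",271,222,z=231,P=P), "pose tcp",r.read_state()["tcp_pos"])
E
```

```text
w3 white 7307 [546.8 -96.5] [144.5  83.5] 84.6
w3 dark 5962 [546.4 -98.2] [166.8  99.6] 84.6
w3 white 742 [ 687.7 -105.3] [35.7 36.2] 39.7
w3 dark 3908 [ 684.1 -105.9] [79.5 81.7] 89.8
tip [565.02422853 -62.31060072 231.        ] pose tcp [563.81994346 -33.76406071 229.5644034 ]
```

Run:
```python
from h import *
rel([543.5,-129.9,60],-5.4)
```

```text
cm [ 9.94  1.91 16.78] rad [-0.004  0.017  0.073] j6 165.2
```

Emit:
drive_tool([
  {"dx": 5,"dy": 1,"dz": 4,"rx": 0,"ry": 0,"rz": 0,"fingers": 1},
  {"dx": 9.9,"dy": 1.9,"dz": 8,"rx": 0,"ry": 0,"rz": 0,"fingers": 1},
  {"dx": 9.9,"dy": 1.9,"dz": 12,"rx": 0,"ry": 0,"rz": 0,"fingers": 1},
  {"dx": 9.9,"dy": 1.9,"dz": 12,"rx": 0,"ry": 0,"rz": 0,"fingers": 1},
])

```text
t: 6.2
tcp_pos: [541.3, -130.9, 104.0]
ee_rot: [[-0.023, -1.0, -0.001], [-1.0, 0.023, 0.02], [-0.02, 0.002, -1.0]]
ft_force: [0.4, 1.1, -0.9]
opening: 25.5
grip_force: 24.9
```

Run:
```python
from h import *
rel([543.5,-129.9,60],-5.4); print(r.read_state()["ee_rot"])
```

```text
cm [-0.01 -0.22  4.4 ] rad [0.003 0.02  0.071] j6 154.7
[[-0.02324984 -0.99972865 -0.00143987]
 [-0.99953134  0.02321651  0.01995225]
 [-0.01991341  0.00190308 -0.9997999 ]]
```

Emit:
drive_tool([
  {"dx": 0,"dy": -0.2,"dz": 2,"rx": 0.003,"ry": 0.02,"rz": 0.071,"fingers": 1},
  {"dx": 0,"dy": -0.2,"dz": 4.4,"rx": 0.003,"ry": 0.02,"rz": 0.071,"fingers": 1},
  {"dx": 0,"dy": -0.2,"dz": 4.4,"rx": 0.003,"ry": 0.02,"rz": 0.071,"fingers": 1},
  {"dx": 0,"dy": -0.2,"dz": 4.4,"rx": 0.003,"ry": 0.02,"rz": 0.071,"fingers": 1},
])

```text
t: 6.6
tcp_pos: [546.6, -128.7, 65.1]
ee_rot: [[-0.09, -0.996, 0.008], [-0.996, 0.09, -0.004], [0.003, -0.008, -1.0]]
ft_force: [1.3, 0.2, -0.3]
opening: 25.1
grip_force: 24.9
```

Run:
```python
from h import *
rel([543.5,-129.9,15],-5.4); save("wrist","w4")
```

```text
cm [0.13 0.34 5.01] rad [-0.008 -0.003  0.004] j6 159.8
```

View pics/w4.png

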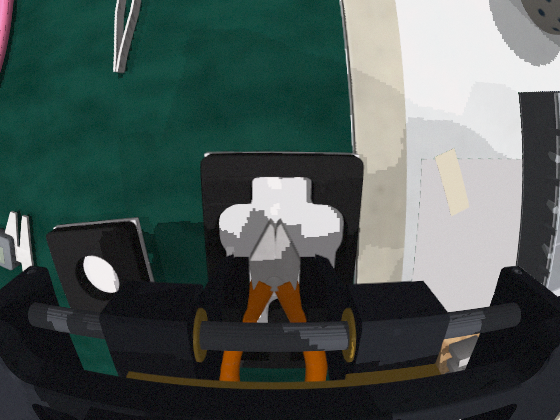

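Emit:
drive_tool([
  {"dx": 0.1,"dy": 0.35,"dz": 1,"rx": -0.008,"ry": -0.003,"rz": 0.004,"fingers": 1},
  {"dx": 0.1,"dy": 0.35,"dz": 2,"rx": -0.008,"ry": -0.003,"rz": 0.004,"fingers": 1},
  {"dx": 0.1,"dy": 0.35,"dz": 3,"rx": -0.008,"ry": -0.003,"rz": 0.004,"fingers": 1},
  {"dx": 0.1,"dy": 0.35,"dz": 4,"rx": -0.008,"ry": -0.003,"rz": 0.004,"fingers": 1},
  {"dx": 0.1,"dy": 0.35,"dz": 4.5,"rx": -0.008,"ry": -0.003,"rz": 0.004,"fingers": 1},
  {"dx": 0.1,"dy": 0.35,"dz": 4.9,"rx": -0.008,"ry": -0.003,"rz": 0.004,"fingers": 1},
  {"dx": 0.1,"dy": 0.35,"dz": 5.1,"rx": -0.008,"ry": -0.003,"rz": 0.004,"fingers": 1},
  {"dx": 0.1,"dy": 0.35,"dz": 5.1,"rx": -0.008,"ry": -0.003,"rz": 0.004,"fingers": 1},
])

```text
t: 7.45
tcp_pos: [542.8, -129.9, 13.0]
ee_rot: [[-0.095, -0.995, -0.0], [-0.995, 0.095, 0.0], [-0.0, 0.0, -1.0]]
ft_force: [0.3, 0.2, 0.2]
opening: 25.1
grip_force: 24.9
```

Emit:
drive_tool([
  {"dx": 0,"dy": 0,"dz": 0.0,"rx": 0,"ry": 0,"rz": 0,"fingers": 3.8},
  {"dx": 0,"dy": 0,"dz": 0.0,"rx": 0,"ry": 0,"rz": 0,"fingers": 3.8},
  {"dx": 0,"dy": 0,"dz": 0.0,"rx": 0,"ry": 0,"rz": 0,"fingers": 3.8},
  {"dx": 0,"dy": 0,"dz": 0,"rx": 0,"ry": 0,"rz": 0,"fingers": 3.8},
  {"dx": 0,"dy": 0,"dz": -1,"rx": 0,"ry": 0,"rz": 0,"fingers": 3.8},
  {"dx": 0,"dy": 0,"dz": -3,"rx": 0,"ry": 0,"rz": 0,"fingers": 3.8},
  {"dx": 0,"dy": 0,"dz": -7,"rx": 0,"ry": 0,"rz": 0,"fingers": 3.8},
  {"dx": 0,"dy": 0,"dz": -12,"rx": 0,"ry": 0,"rz": 0,"fingers": 8.8},
  {"dx": 0,"dy": 0,"dz": -17,"rx": 0,"ry": 0,"rz": 0,"fingers": 8.8},
  {"dx": 0,"dy": 0,"dz": -17,"rx": 0,"ry": 0,"rz": 0,"fingers": 8.8},
])

```text
t: 8.45
tcp_pos: [545.0, -130.8, 190.2]
ee_rot: [[-0.095, -0.995, 0.011], [-0.995, 0.095, -0.005], [0.004, -0.012, -1.0]]
ft_force: [0.5, 0.0, -0.5]
opening: 59.6
grip_force: 0.0
```

Run:
```python
from h import *
a=np.radians(-12.3); rel([627.7,-310.2,120],-12.3)
```

```text
cm [17.04 -9.84  7.21] rad [-0.012 -0.003  0.12 ] j6 159.8
```

Emit:
drive_tool([
  {"dx": 17,"dy": -9.8,"dz": 0,"rx": 0,"ry": 0,"rz": -3.0,"fingers": 8.8},
  {"dx": 17,"dy": -9.8,"dz": 0,"rx": 0,"ry": 0,"rz": -3.0,"fingers": 8.8},
  {"dx": 17,"dy": -9.8,"dz": 0,"rx": 0,"ry": 0,"rz": -3.0,"fingers": 8.8},
  {"dx": 17,"dy": -9.8,"dz": 0,"rx": 0,"ry": 0,"rz": -3.0,"fingers": 8.8},
  {"dx": 17,"dy": -9.8,"dz": 0,"rx": 0,"ry": 0,"rz": -3.0,"fingers": 8.8},
  {"dx": 17,"dy": -9.8,"dz": 0,"rx": 0,"ry": 0,"rz": -3.0,"fingers": 8.8},
  {"dx": 17,"dy": -9.8,"dz": 0,"rx": 0,"ry": 0,"rz": -3.0,"fingers": 8.8},
  {"dx": 17,"dy": -9.8,"dz": 0,"rx": 0,"ry": 0,"rz": -3.0,"fingers": 8.8},
  {"dx": 17,"dy": -9.8,"dz": 0,"rx": 0,"ry": 0,"rz": -3.0,"fingers": 8.8},
  {"dx": 17,"dy": -9.8,"dz": 0,"rx": 0,"ry": 0,"rz": -3.0,"fingers": 8.8},
])

```text
t: 9.45
tcp_pos: [624.0, -308.4, 182.4]
ee_rot: [[0.987, -0.159, -0.001], [-0.159, -0.987, 0.001], [-0.001, -0.001, -1.0]]
ft_force: [0.0, 0.3, -0.8]
opening: 87.9
grip_force: 0.0
```

Run:
```python
from h import *
rel([627.7,-310.2,140],-12.3)
```

```text
cm [0.4  0.13 4.24] rad [-0.002  0.    -1.516] j6 63.1
```

Emit:
drive_tool([
  {"dx": 0.4,"dy": 5,"dz": 2,"rx": 0,"ry": 0,"rz": -1.516,"fingers": 8.8},
  {"dx": 0.4,"dy": 5,"dz": 2,"rx": 0,"ry": 0,"rz": -1.516,"fingers": 8.8},
  {"dx": 0.4,"dy": 5,"dz": 2,"rx": 0,"ry": 0,"rz": -1.516,"fingers": 8.8},
  {"dx": 0.4,"dy": 5,"dz": 2,"rx": 0,"ry": 0,"rz": -1.516,"fingers": 8.8},
  {"dx": 0.4,"dy": 5,"dz": 2,"rx": 0,"ry": 0,"rz": -1.516,"fingers": 8.8},
  {"dx": 0.4,"dy": 5,"dz": 2,"rx": 0,"ry": 0,"rz": -1.516,"fingers": 8.8},
  {"dx": 0.4,"dy": 5,"dz": 2,"rx": 0,"ry": 0,"rz": -1.516,"fingers": 8.8},
  {"dx": 0.4,"dy": 5,"dz": 2,"rx": 0,"ry": 0,"rz": -1.516,"fingers": 8.8},
  {"dx": 0.4,"dy": 5,"dz": 2,"rx": 0,"ry": 0,"rz": -1.516,"fingers": 8.8},
  {"dx": 0.4,"dy": 5,"dz": 2,"rx": 0,"ry": 0,"rz": -1.516,"fingers": 8.8},
])

```text
t: 10.45
tcp_pos: [619.7, -358.3, 162.4]
ee_rot: [[0.229, 0.974, -0.001], [0.974, -0.229, 0.001], [0.001, -0.001, -1.0]]
ft_force: [0.5, -1.1, -0.9]
opening: 87.8
grip_force: 0.0
```

Run:
```python
from h import *
find("wrist",["tweezers_center","side_cutters_center","cutters_nest","stamp_nest"],"w5",6)
```

```text
joints [-39.  42.  50.  -0.  88. -27.] tcp [ 619.7 -358.3  162.4]
tweezers_center 0.92 268 143 [ 626.  -309.3    6. ] [ 625.7 -310.1   -2.7]
side_cutters_center 0.68 416 147 [ 767.9 -342.7    6. ] [ 772.1 -344.7   -3.9]
```

View pics/w5.png

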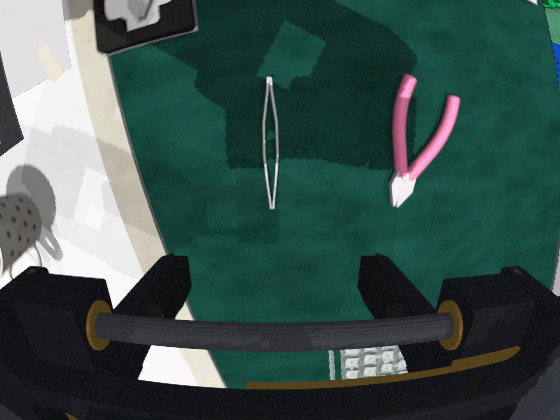

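Tweezers run from (269,78) to (272,208), centre (270,143); the pink look-alike is right at (410,140).

Run:
```python
from h import *; import pickle
P=pickle.load(open("pics/w5.pkl","rb")); f=lambda u,v:px2w("wrist",u,v,z=8,P=P)
a,b=f(269,77),f(272,209); c=(a+b)/2; yaw=np.degrees(np.arctan2(*(a-b)[1::-1]))-90; print(c,np.linalg.norm(a-b),yaw)
rel([c[0],c[1],4],yaw)
```

```text
[ 628.03436289 -311.02040271    8.        ] 124.8972755406874 -12.072193687540903
cm [ 4.79 -0.31 15.86] rad [-0.001 -0.001 -0.03 ] j6 -25.7
```

Emit:
drive_tool([
  {"dx": 4.8,"dy": -0.3,"dz": 3,"rx": 0,"ry": 0,"rz": -0.03,"fingers": 5},
  {"dx": 4.8,"dy": -0.3,"dz": 7,"rx": 0,"ry": 0,"rz": -0.03,"fingers": 5},
  {"dx": 4.8,"dy": -0.3,"dz": 11,"rx": 0,"ry": 0,"rz": -0.03,"fingers": 5},
  {"dx": 4.8,"dy": -0.3,"dz": 14,"rx": 0,"ry": 0,"rz": -0.03,"fingers": 5},
  {"dx": 4.8,"dy": -0.3,"dz": 15.5,"rx": 0,"ry": 0,"rz": -0.03,"fingers": 5},
  {"dx": 4.8,"dy": -0.3,"dz": 15.9,"rx": 0,"ry": 0,"rz": -0.03,"fingers": 3},
  {"dx": 4.8,"dy": -0.3,"dz": 15.9,"rx": 0,"ry": 0,"rz": -0.03,"fingers": 0},
  {"dx": 4.8,"dy": -0.3,"dz": 15.9,"rx": 0,"ry": 0,"rz": -0.03,"fingers": 0},
  {"dx": 4.8,"dy": -0.3,"dz": 15.9,"rx": 0,"ry": 0,"rz": -0.03,"fingers": 0},
  {"dx": 4.8,"dy": -0.3,"dz": 15.9,"rx": 0,"ry": 0,"rz": -0.03,"fingers": 0},
], newtons=15)

```text
t: 11.7
tcp_pos: [628.5, -311.3, 4.8]
ee_rot: [[0.205, 0.979, 0.001], [0.979, -0.205, -0.0], [-0.0, 0.001, -1.0]]
ft_force: [-0.7, 0.3, -0.4]
opening: 12.4
grip_force: 0.0
```

Emit:
drive_tool([
  {"dx": 0,"dy": 0,"dz": 0,"rx": 0,"ry": 0,"rz": 0,"fingers": 0},
  {"dx": 0,"dy": 0,"dz": 0,"rx": 0,"ry": 0,"rz": 0,"fingers": 0},
  {"dx": 0,"dy": 0,"dz": 0,"rx": 0,"ry": 0,"rz": 0,"fingers": 0},
  {"dx": 0,"dy": 0,"dz": 0,"rx": 0,"ry": 0,"rz": 0,"fingers": 0},
  {"dx": 0,"dy": 0,"dz": 0,"rx": 0,"ry": 0,"rz": 0,"fingers": 0},
])

```text
t: 12.2
tcp_pos: [628.5, -311.2, 4.6]
ee_rot: [[0.205, 0.979, 0.0], [0.979, -0.205, -0.0], [-0.0, 0.001, -1.0]]
ft_force: [-1.2, 0.3, 5.7]
opening: 9.6
grip_force: 15.0
```

Run:
```python
from h import *
rel([680,10,200],7)
```

```text
cm [ 32.49  -1.54 -19.55] rad [ 0.001  0.    -0.329] j6 -24.1
```

Emit:
drive_tool([
  {"dx": 0,"dy": 0,"dz": -4,"rx": 0,"ry": 0,"rz": 0,"fingers": 0},
  {"dx": 0,"dy": 0,"dz": -9,"rx": 0,"ry": 0,"rz": 0,"fingers": 0},
  {"dx": 2,"dy": 0,"dz": -14,"rx": 0,"ry": 0,"rz": -0.1,"fingers": 0},
  {"dx": 6,"dy": 0,"dz": -18,"rx": 0,"ry": 0,"rz": -0.2,"fingers": 0},
  {"dx": 11,"dy": -0.5,"dz": -19.5,"rx": 0,"ry": 0,"rz": -0.33,"fingers": 0},
  {"dx": 16,"dy": -0.8,"dz": -19.5,"rx": 0,"ry": 0,"rz": -0.33,"fingers": 0},
  {"dx": 20.5,"dy": -1,"dz": -19.5,"rx": 0,"ry": 0,"rz": -0.33,"fingers": 0},
  {"dx": 25,"dy": -1.2,"dz": -19.5,"rx": 0,"ry": 0,"rz": -0.33,"fingers": 0},
  {"dx": 29,"dy": -1.5,"dz": -19.5,"rx": 0,"ry": 0,"rz": -0.33,"fingers": 0},
  {"dx": 32.5,"dy": -1.5,"dz": -19.5,"rx": 0,"ry": 0,"rz": -0.33,"fingers": 0},
])

```text
t: 13.2
tcp_pos: [680.1, 12.6, 198.8]
ee_rot: [[-0.124, 0.992, -0.001], [0.992, 0.124, 0.001], [0.001, -0.001, -1.0]]
ft_force: [-0.2, -0.2, -0.3]
opening: 9.5
grip_force: 15.0
```

Emit:
drive_tool([
  {"dx": 0,"dy": 0,"dz": 0,"rx": 0,"ry": 0,"rz": 0,"fingers": 0},
  {"dx": 0,"dy": 0,"dz": 0,"rx": 0,"ry": 0,"rz": 0,"fingers": 0},
])

```text
t: 13.4
tcp_pos: [680.2, 10.4, 198.5]
ee_rot: [[-0.124, 0.992, -0.001], [0.992, 0.124, 0.0], [0.0, -0.001, -1.0]]
ft_force: [0.2, -0.1, -0.0]
opening: 10.1
grip_force: 15.0
```

Run:
```python
from h import *
find("wrist",["tweezers_center","ink_pad_center","stamp_center","tweezers_nest","pad_nest"],"w6",7)
```

```text
joints [ -9.  37.  55.   0.  89. -16.] tcp [680.2   9.5 198.5]
tweezers_center 0.72 273 269 [691.9 -89.2   7. ] [691.1 -82.5  19.6]
tweezers_nest 0.67 291 95 [686.6 107.    7. ] [686.6 107.    6.5]
tweezers_nest 0.32 270 278 [ 690.3 -101.4    7. ] [ 690.3 -101.7    6.4]
pad_nest 0.71 157 97 [545.5  92.8   7. ] [545.6  92.8   7.4]
```

View pics/w6.png

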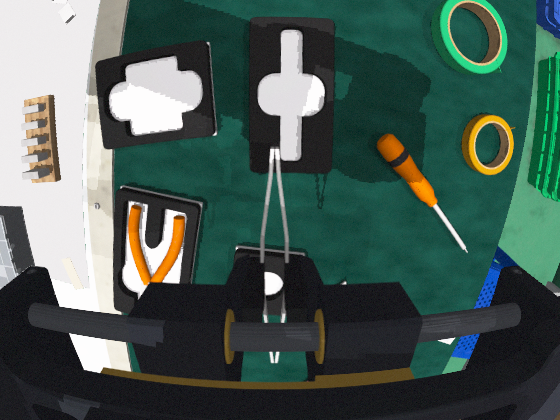

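Run:
```python
from rect import *
rect("w6",(255,25,330,148),"white",7); rect("w6",(243,12,340,180),"dark",20)
rect("w6",(103,50,212,142),"white",7); rect("w6",(90,35,220,150),"dark",20)
```

```text
w6 white 4136 [686.9 113.1] [120.6  68. ] 74.4
w6 dark 8113 [685.4 108.1] [ 83.3 158.6] 7.1
w6 white 5190 [540.2  93.9] [108.6  79.7] 10.3
w6 dark 5176 [543.3  94.3] [128.8  99.2] 11.1
```

Run:
```python
from h import *
rel([686,107.6,55],7.1)
```

```text
cm [ 9.72  1.78 14.38] rad [-0.001 -0.001 -0.002] j6 -16.2
```

Emit:
drive_tool([
  {"dx": 4,"dy": 0.8,"dz": 3,"rx": 0,"ry": 0,"rz": 0,"fingers": 0},
  {"dx": 8,"dy": 1.6,"dz": 6,"rx": 0,"ry": 0,"rz": 0,"fingers": 0},
  {"dx": 9.7,"dy": 1.8,"dz": 10,"rx": 0,"ry": 0,"rz": 0,"fingers": 0},
  {"dx": 9.7,"dy": 1.8,"dz": 13,"rx": 0,"ry": 0,"rz": 0,"fingers": 0},
  {"dx": 9.7,"dy": 1.8,"dz": 14.4,"rx": 0,"ry": 0,"rz": 0,"fingers": 0},
  {"dx": 9.7,"dy": 1.8,"dz": 14.4,"rx": 0,"ry": 0,"rz": 0,"fingers": 0},
  {"dx": 9.7,"dy": 1.8,"dz": 14.4,"rx": 0,"ry": 0,"rz": 0,"fingers": 0},
])

```text
t: 14.4
tcp_pos: [687.1, 107.8, 56.4]
ee_rot: [[-0.122, 0.993, 0.002], [0.993, 0.122, 0.0], [0.0, 0.002, -1.0]]
ft_force: [0.1, -0.6, 0.6]
opening: 9.5
grip_force: 15.0
```

Run:
```python
from h import *
rel([686,107.6,12],7.1); save("wrist","w7")
```

```text
cm [-0.   -0.12  4.44] rad [ 0.002 -0.    -0.002] j6 -7.8
```

View pics/w7.png

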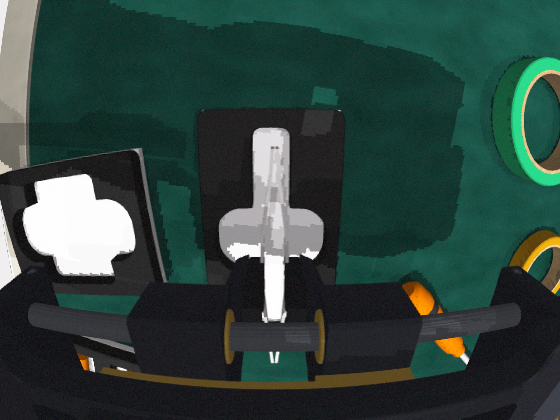

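Emit:
drive_tool([
  {"dx": 0,"dy": -0.12,"dz": 1,"rx": 0,"ry": 0,"rz": 0,"fingers": 0},
  {"dx": 0,"dy": -0.12,"dz": 2.2,"rx": 0,"ry": 0,"rz": 0,"fingers": 0},
  {"dx": 0,"dy": -0.12,"dz": 3.2,"rx": 0,"ry": 0,"rz": 0,"fingers": 0},
  {"dx": 0,"dy": -0.12,"dz": 4,"rx": 0,"ry": 0,"rz": 0,"fingers": 0},
  {"dx": 0,"dy": -0.12,"dz": 4.4,"rx": 0,"ry": 0,"rz": 0,"fingers": 0},
  {"dx": 0,"dy": -0.12,"dz": 4.5,"rx": 0,"ry": 0,"rz": 0,"fingers": 0},
  {"dx": 0,"dy": -0.12,"dz": 4.5,"rx": 0,"ry": 0,"rz": 0,"fingers": 0},
])

```text
t: 15.15
tcp_pos: [684.5, 108.4, 11.0]
ee_rot: [[-0.123, 0.992, -0.001], [0.992, 0.123, 0.0], [0.0, -0.001, -1.0]]
ft_force: [-7.1, -1.2, 10.9]
opening: 9.4
grip_force: 15.0
```

Emit:
drive_tool([
  {"dx": 0,"dy": 0,"dz": -0.05,"rx": 0,"ry": 0,"rz": 0,"fingers": 2.6},
  {"dx": 0,"dy": 0,"dz": -0.05,"rx": 0,"ry": 0,"rz": 0,"fingers": 2.6},
  {"dx": 0,"dy": 0,"dz": -0.05,"rx": 0,"ry": 0,"rz": 0,"fingers": 2.6},
  {"dx": 0,"dy": 0,"dz": -0.05,"rx": 0,"ry": 0,"rz": 0,"fingers": 2.6},
  {"dx": 0,"dy": 0,"dz": -1,"rx": 0,"ry": 0,"rz": 0,"fingers": 2.6},
  {"dx": 0,"dy": 0,"dz": -3,"rx": 0,"ry": 0,"rz": 0,"fingers": 2.6},
  {"dx": 0,"dy": 0,"dz": -7,"rx": 0,"ry": 0,"rz": 0,"fingers": 2.6},
  {"dx": 0,"dy": 0,"dz": -11,"rx": 0,"ry": 0,"rz": 0,"fingers": 8.8},
  {"dx": 0,"dy": 0,"dz": -15,"rx": 0,"ry": 0,"rz": 0,"fingers": 8.8},
  {"dx": 0,"dy": 0,"dz": -18,"rx": 0,"ry": 0,"rz": 0,"fingers": 8.8},
])

```text
t: 16.15
tcp_pos: [685.3, 108.4, 193.6]
ee_rot: [[-0.123, 0.992, 0.003], [0.992, 0.123, 0.0], [0.0, 0.003, -1.0]]
ft_force: [0.4, 0.4, 0.3]
opening: 47.8
grip_force: 0.0
```

Run:
```python
from h import *
rel([621,235,190],11)
```

```text
cm [13.35 -4.82  0.35] rad [ 0.003 -0.    -0.069] j6 -7.8
```

Emit:
drive_tool([
  {"dx": 4.5,"dy": -1.6,"dz": 0.3,"rx": 0,"ry": 0,"rz": -0.07,"fingers": 8.8},
  {"dx": 9,"dy": -3.2,"dz": 0.3,"rx": 0,"ry": 0,"rz": -0.07,"fingers": 8.8},
  {"dx": 13,"dy": -4.8,"dz": 0.3,"rx": 0,"ry": 0,"rz": -0.07,"fingers": 8.8},
  {"dx": 13,"dy": -4.8,"dz": 0.3,"rx": 0,"ry": 0,"rz": -0.07,"fingers": 8.8},
  {"dx": 13,"dy": -4.8,"dz": 0.3,"rx": 0,"ry": 0,"rz": -0.07,"fingers": 8.8},
])

```text
t: 16.65
tcp_pos: [621.2, 232.1, 187.7]
ee_rot: [[-0.194, 0.981, 0.0], [0.981, 0.194, 0.0], [0.0, 0.001, -1.0]]
ft_force: [0.2, 0.1, -0.3]
opening: 86.9
grip_force: 0.0
```

Run:
```python
from h import *
find("wrist",["ink_pad_center","stamp_center","tweezers_nest","pad_nest"],"w8",7)
```

```text
joints [10. 35. 59.  0. 85. -1.] tcp [621.7 231.1 187.4]
ink_pad_center 0.73 291 107 [622.3 316.5   7. ] [622.1 316.5  10.9]
tweezers_nest 0.8 307 296 [685.3 111.4   7. ] [685.1 111.9   7.9]
pad_nest 0.66 185 282 [540.7  99.8   7. ] [578.9 222.4 197.7]
```

View pics/w8.png

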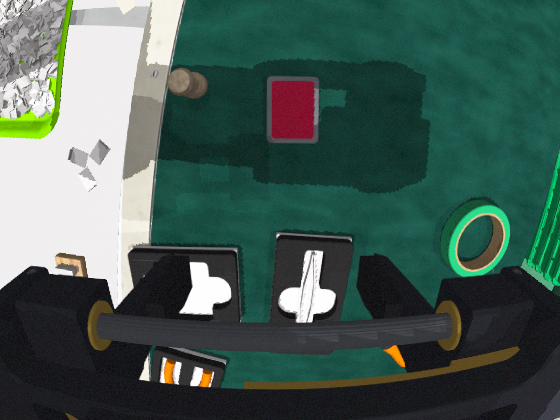

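Run:
```python
from h import *; import pickle
P=pickle.load(open("pics/w8.pkl","rb")); im=cv2.imread("pics/w8.png")[65:150,255:330].astype(int)
mk=((im[:,:,2]-im[:,:,1])>-3)&(im.max(2)>50)
mk=cv2.morphologyEx(mk.astype(np.uint8),cv2.MORPH_OPEN,np.ones((3,3))); v,u=np.nonzero(mk)
W=np.array([px2w("wrist",a+255,b+65,z=8,P=P)[:2] for a,b in zip(u,v)],np.float32); c,s,a=cv2.minAreaRect(W); print(c,s,a)
C=np.array([px2w("wrist",*p,z=8,P=P) for p in [(267,76),(319,76),(319,143),(268,142)]]); print(C.mean(0),np.linalg.norm(C[0]-C[1]),np.linalg.norm(C[1]-C[2]))
rel([c[0],c[1],4],11); 
print("stamp top",px2w("wrist",181,80,z=63,P=P))
```

```text
(623.3550415039062, 314.07806396484375) (44.880149841308594, 61.29281997680664) 11.81832218170166
[625.15415049 314.92107963   8.        ] 51.13681411569784 67.75033974513428
cm [ 8.19  1.73 18.29] rad [-0.001 -0.001 -0.   ] j6 -0.9
stamp top [524.92394627 322.60019398  63.        ]
```

Emit:
drive_tool([
  {"dx": 4.2,"dy": 1.8,"dz": 4,"rx": 0,"ry": 0,"rz": -0.01,"fingers": 8.8},
  {"dx": 8.2,"dy": 1.8,"dz": 8,"rx": 0,"ry": 0,"rz": -0.01,"fingers": 8.8},
  {"dx": 8.2,"dy": 1.8,"dz": 12,"rx": 0,"ry": 0,"rz": -0.01,"fingers": 8.8},
  {"dx": 8.2,"dy": 1.8,"dz": 16,"rx": 0,"ry": 0,"rz": -0.01,"fingers": 8.8},
  {"dx": 8.2,"dy": 1.8,"dz": 17.8,"rx": 0,"ry": 0,"rz": -0.01,"fingers": 8.8},
  {"dx": 8.2,"dy": 1.8,"dz": 18.2,"rx": 0,"ry": 0,"rz": -0.01,"fingers": 8.8},
  {"dx": 8.2,"dy": 1.8,"dz": 18.3,"rx": 0,"ry": 0,"rz": -0.01,"fingers": 4},
  {"dx": 8.2,"dy": 1.8,"dz": 18.3,"rx": 0,"ry": 0,"rz": -0.01,"fingers": 4},
  {"dx": 8.2,"dy": 1.8,"dz": 18.3,"rx": 0,"ry": 0,"rz": -0.01,"fingers": 4},
  {"dx": 8.2,"dy": 1.8,"dz": 18.3,"rx": 0,"ry": 0,"rz": -0.01,"fingers": 4},
], newtons=20)

```text
t: 17.9
tcp_pos: [623.8, 315.6, 5.2]
ee_rot: [[-0.202, 0.979, 0.001], [0.979, 0.202, 0.001], [0.001, 0.001, -1.0]]
ft_force: [-0.1, 0.1, 0.7]
opening: 58.5
grip_force: 0.0
```

Emit:
drive_tool([
  {"dx": 0,"dy": 0,"dz": 0,"rx": 0,"ry": 0,"rz": 0,"fingers": 4},
  {"dx": 0,"dy": 0,"dz": 0,"rx": 0,"ry": 0,"rz": 0,"fingers": 4},
  {"dx": 0,"dy": 0,"dz": 0,"rx": 0,"ry": 0,"rz": 0,"fingers": 4},
  {"dx": 0,"dy": 0,"dz": 0,"rx": 0,"ry": 0,"rz": 0,"fingers": 4},
])

```text
t: 18.3
tcp_pos: [623.6, 315.6, 4.8]
ee_rot: [[-0.202, 0.979, 0.001], [0.979, 0.202, 0.001], [0.001, 0.001, -1.0]]
ft_force: [-0.8, -0.8, 5.1]
opening: 51.5
grip_force: 20.0
```

Run:
```python
from h import *
rel([543.5,93.8,150],11.1)
```

```text
cm [-20.1  -12.31 -14.54] rad [ 0.001 -0.001  0.01 ] j6 5.5
```

Emit:
drive_tool([
  {"dx": 0,"dy": 0,"dz": -4,"rx": 0,"ry": 0,"rz": 0,"fingers": 4},
  {"dx": -1,"dy": -0.6,"dz": -8,"rx": 0,"ry": 0,"rz": 0,"fingers": 4},
  {"dx": -4,"dy": -2.4,"dz": -11,"rx": 0,"ry": 0,"rz": 0.01,"fingers": 4},
  {"dx": -8,"dy": -4.8,"dz": -11,"rx": 0,"ry": 0,"rz": 0.01,"fingers": 4},
  {"dx": -12,"dy": -7.3,"dz": -11,"rx": 0,"ry": 0,"rz": 0.01,"fingers": 4},
  {"dx": -16,"dy": -9.8,"dz": -11,"rx": 0,"ry": 0,"rz": 0.01,"fingers": 4},
  {"dx": -20.1,"dy": -12.3,"dz": -10,"rx": 0,"ry": 0,"rz": 0.01,"fingers": 4},
  {"dx": -20.1,"dy": -12.3,"dz": -7,"rx": 0,"ry": 0,"rz": 0.01,"fingers": 4},
  {"dx": -20.1,"dy": -12.3,"dz": -5,"rx": 0,"ry": 0,"rz": 0.01,"fingers": 4},
  {"dx": -20.1,"dy": -12.3,"dz": -5,"rx": 0,"ry": 0,"rz": 0.01,"fingers": 4},
])

```text
t: 19.3
tcp_pos: [542.0, 93.5, 51.7]
ee_rot: [[-0.191, 0.982, -0.006], [0.982, 0.191, 0.001], [0.002, -0.005, -1.0]]
ft_force: [-0.6, -0.8, 0.1]
opening: 51.3
grip_force: 20.0
```

Run:
```python
from h import *
save("wrist","w9"); rel([543.5,94.3,12],11.1)
```

```text
cm [0.04 0.08 4.13] rad [-0.003 -0.001 -0.001] j6 -13.6
```

View pics/w9.png

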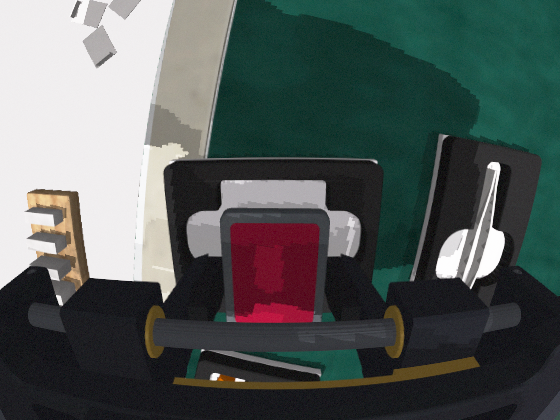

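Emit:
drive_tool([
  {"dx": 0,"dy": 0.05,"dz": 1,"rx": 0,"ry": 0,"rz": 0,"fingers": 4},
  {"dx": 0,"dy": 0.05,"dz": 2,"rx": 0,"ry": 0,"rz": 0,"fingers": 4},
  {"dx": 0,"dy": 0.05,"dz": 3,"rx": 0,"ry": 0,"rz": 0,"fingers": 4},
  {"dx": 0,"dy": 0.05,"dz": 3.8,"rx": 0,"ry": 0,"rz": 0,"fingers": 4},
  {"dx": 0,"dy": 0.05,"dz": 4.1,"rx": 0,"ry": 0,"rz": 0,"fingers": 4},
  {"dx": 0,"dy": 0.05,"dz": 4.15,"rx": 0,"ry": 0,"rz": 0,"fingers": 4},
  {"dx": 0,"dy": 0.05,"dz": 4.15,"rx": 0,"ry": 0,"rz": 0,"fingers": 4},
])

```text
t: 20.05
tcp_pos: [544.0, 93.9, 12.5]
ee_rot: [[-0.192, 0.981, -0.0], [0.981, 0.192, 0.001], [0.001, -0.0, -1.0]]
ft_force: [-0.8, -0.2, -0.6]
opening: 51.2
grip_force: 20.0
```

Emit:
drive_tool([
  {"dx": 0,"dy": 0,"dz": 0.05,"rx": 0,"ry": 0,"rz": 0,"fingers": 6.4},
  {"dx": 0,"dy": 0,"dz": 0.05,"rx": 0,"ry": 0,"rz": 0,"fingers": 6.4},
  {"dx": 0,"dy": 0,"dz": 0.05,"rx": 0,"ry": 0,"rz": 0,"fingers": 6.4},
  {"dx": 0,"dy": 0,"dz": 0.05,"rx": 0,"ry": 0,"rz": 0,"fingers": 6.4},
  {"dx": 0,"dy": 0,"dz": -1,"rx": 0,"ry": 0,"rz": 0,"fingers": 6.4},
  {"dx": 0,"dy": 0,"dz": -3,"rx": 0,"ry": 0,"rz": 0,"fingers": 6.4},
  {"dx": 0,"dy": 0,"dz": -7,"rx": 0,"ry": 0,"rz": 0,"fingers": 6.4},
  {"dx": 0,"dy": 0,"dz": -11,"rx": 0,"ry": 0,"rz": 0,"fingers": 8.8},
  {"dx": 0,"dy": 0,"dz": -15,"rx": 0,"ry": 0,"rz": 0,"fingers": 8.8},
  {"dx": 0,"dy": 0,"dz": -18,"rx": 0,"ry": 0,"rz": 0,"fingers": 8.8},
])

```text
t: 21.05
tcp_pos: [544.0, 93.9, 195.9]
ee_rot: [[-0.192, 0.981, 0.003], [0.981, 0.192, 0.0], [-0.0, 0.003, -1.0]]
ft_force: [0.4, -0.0, 0.3]
opening: 86.2
grip_force: 0.0
```

Run:
```python
from h import *
rel([522,240,190],5)
```

```text
cm [14.77  0.64  0.59] rad [ 0.003 -0.     0.106] j6 -13.6
```

Emit:
drive_tool([
  {"dx": 5,"dy": 0.2,"dz": 0.5,"rx": 0,"ry": 0,"rz": 0.1,"fingers": 8.8},
  {"dx": 10,"dy": 0.5,"dz": 0.5,"rx": 0,"ry": 0,"rz": 0.1,"fingers": 8.8},
  {"dx": 14.5,"dy": 0.6,"dz": 0.5,"rx": 0,"ry": 0,"rz": 0.1,"fingers": 8.8},
  {"dx": 14.5,"dy": 0.6,"dz": 0.5,"rx": 0,"ry": 0,"rz": 0.1,"fingers": 8.8},
  {"dx": 14.5,"dy": 0.6,"dz": 0.5,"rx": 0,"ry": 0,"rz": 0.1,"fingers": 8.8},
])

```text
t: 21.55
tcp_pos: [521.6, 237.9, 188.1]
ee_rot: [[-0.095, 0.995, -0.0], [0.995, 0.095, 0.0], [0.0, -0.0, -1.0]]
ft_force: [0.0, -0.1, -0.2]
opening: 88.5
grip_force: 0.0
```

Run:
```python
from h import *
find("wrist",["stamp_center","ink_pad_center","tweezers_center"],"w10",31.5)
```

```text
joints [13. 26. 75.  0. 78.  7.] tcp [521.9 237.  188. ]
stamp_center 0.63 280 102 [519.4 324.7  31.5] [518.9 323.9  61.7]
ink_pad_center 0.94 282 308 [543.2 108.3  31.5] [544.6  98.3  16.9]
```

View pics/w10.png

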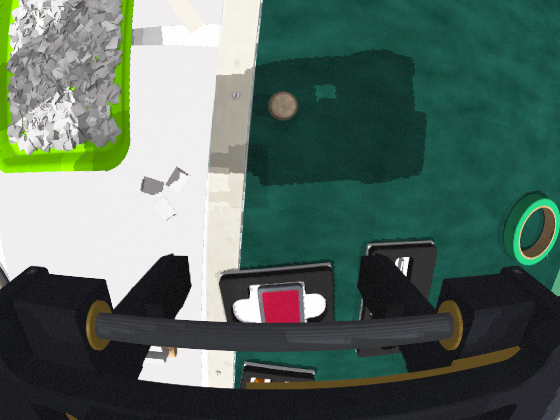

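Run:
```python
from h import *; import pickle
P=pickle.load(open("pics/w10.pkl","rb")); d=np.load("pics/w10.npy")
c=px2w("wrist",283.5,105.5,z=63,P=P); print(c)
m=np.argwhere(d[85:125,262:305]>0); 
W=np.array([px2w("wrist",u+262,v+85,depth=d[v+85,u+262],P=P) for v,u in m]); t=W[W[:,2]>52]; print(len(t),t.min(0),t.max(0),(t.min(0)+t.max(0))/2)
rel([c[0],c[1],30],5.5)
```

```text
[522.03555898 321.56534526  63.        ]
666 [509.72225477 309.11526993  52.56773789] [533.95787921 334.17877467  64.43328389] [521.84006699 321.6470223   58.50051089]
cm [ 8.51  0.76 15.77] rad [-0.    -0.    -0.005] j6 7.2
```

Emit:
drive_tool([
  {"dx": 5,"dy": 0.5,"dz": 2,"rx": 0,"ry": 0,"rz": 0,"fingers": 8.8},
  {"dx": 8.5,"dy": 0.8,"dz": 5,"rx": 0,"ry": 0,"rz": 0,"fingers": 8.8},
  {"dx": 8.5,"dy": 0.8,"dz": 8,"rx": 0,"ry": 0,"rz": 0,"fingers": 8.8},
  {"dx": 8.5,"dy": 0.8,"dz": 12,"rx": 0,"ry": 0,"rz": 0,"fingers": 8.8},
  {"dx": 8.5,"dy": 0.8,"dz": 15,"rx": 0,"ry": 0,"rz": 0,"fingers": 8.8},
  {"dx": 8.5,"dy": 0.8,"dz": 15.8,"rx": 0,"ry": 0,"rz": 0,"fingers": 8.8},
  {"dx": 8.5,"dy": 0.8,"dz": 15.8,"rx": 0,"ry": 0,"rz": 0,"fingers": 4},
  {"dx": 8.5,"dy": 0.8,"dz": 15.8,"rx": 0,"ry": 0,"rz": 0,"fingers": 3},
  {"dx": 8.5,"dy": 0.8,"dz": 15.8,"rx": 0,"ry": 0,"rz": 0,"fingers": 1},
  {"dx": 8.5,"dy": 0.8,"dz": 15.8,"rx": 0,"ry": 0,"rz": 0,"fingers": 1},
], newtons=15)

```text
t: 22.75
tcp_pos: [522.5, 322.9, 30.9]
ee_rot: [[-0.093, 0.996, 0.002], [0.996, 0.093, 0.001], [0.001, 0.002, -1.0]]
ft_force: [0.7, 0.2, -0.0]
opening: 58.1
grip_force: 0.0
```

Emit:
drive_tool([
  {"dx": 0,"dy": 0,"dz": 0,"rx": 0,"ry": 0,"rz": 0,"fingers": 1},
  {"dx": 0,"dy": 0,"dz": 0,"rx": 0,"ry": 0,"rz": 0,"fingers": 1},
  {"dx": 0,"dy": 0,"dz": 0,"rx": 0,"ry": 0,"rz": 0,"fingers": 1},
  {"dx": 0,"dy": 0,"dz": 0,"rx": 0,"ry": 0,"rz": 0,"fingers": 1},
  {"dx": 0,"dy": 0,"dz": 0,"rx": 0,"ry": 0,"rz": 0,"fingers": 1},
  {"dx": 0,"dy": 0,"dz": 0,"rx": 0,"ry": 0,"rz": 0,"fingers": 1},
  {"dx": 0,"dy": 0,"dz": 0,"rx": 0,"ry": 0,"rz": 0,"fingers": 1},
])

```text
t: 23.45
tcp_pos: [521.9, 322.7, 29.5]
ee_rot: [[-0.093, 0.996, -0.001], [0.996, 0.093, 0.001], [0.001, -0.001, -1.0]]
ft_force: [-0.9, 0.1, 0.8]
opening: 20.3
grip_force: 14.8
```

Run:
```python
from h import *
rel([685,-105.8,180],-20)
```

```text
cm [-44.18  12.24 -15.08] rad [-0.001 -0.     0.442] j6 15.3
```

Emit:
drive_tool([
  {"dx": 0,"dy": 0,"dz": -3,"rx": 0,"ry": 0,"rz": 0,"fingers": 1},
  {"dx": 0,"dy": 0,"dz": -7,"rx": 0,"ry": 0,"rz": 0,"fingers": 1},
  {"dx": -2,"dy": 0.5,"dz": -12,"rx": 0,"ry": 0,"rz": 0.05,"fingers": 1},
  {"dx": -6,"dy": 1.6,"dz": -15,"rx": 0,"ry": 0,"rz": 0.1,"fingers": 1},
  {"dx": -10,"dy": 2.7,"dz": -17,"rx": 0,"ry": 0,"rz": 0.2,"fingers": 1},
  {"dx": -14,"dy": 3.8,"dz": -17,"rx": 0,"ry": 0,"rz": 0.3,"fingers": 1},
  {"dx": -18,"dy": 5,"dz": -17,"rx": 0,"ry": 0,"rz": 0.4,"fingers": 1},
  {"dx": -22,"dy": 6.1,"dz": -17,"rx": 0,"ry": 0,"rz": 0.44,"fingers": 1},
  {"dx": -26,"dy": 7.2,"dz": -17,"rx": 0,"ry": 0,"rz": 0.44,"fingers": 1},
  {"dx": -30,"dy": 8.3,"dz": -17,"rx": 0,"ry": 0,"rz": 0.44,"fingers": 1},
])

```text
t: 24.45
tcp_pos: [632.9, 30.0, 199.3]
ee_rot: [[0.34, 0.94, -0.001], [0.94, -0.34, 0.001], [0.0, -0.001, -1.0]]
ft_force: [1.0, 0.1, 0.5]
opening: 20.7
grip_force: 14.8
```

Run:
```python
from h import *
save("wrist","w11")
rel([685,-105.8,110],-20)
```

```text
cm [-10.46   9.18   8.9 ] rad [ 0.001  0.002 -0.003] j6 11.7
```

View pics/w11.png

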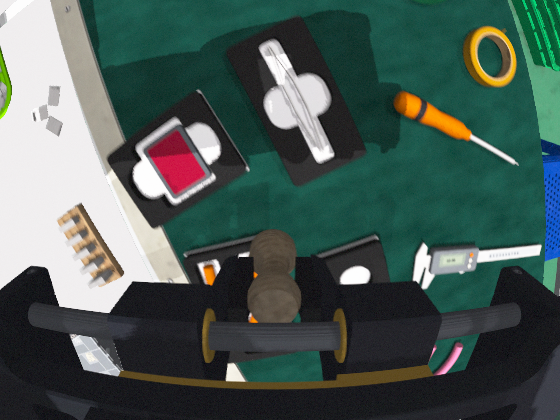

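Run:
```python
from h import *
P=r.camera_params("wrist");K,R,t=[np.array(P[k]) for k in "KRt"]; s=r.read_state(); T=np.array(s["tcp_pos"]); print(T)
for dz in (-29.5,0,10,33.5):
    c=R@(T+[0,0,dz])+t; th=np.arctan2(np.hypot(c[0],c[1]),c[2]); q=K[0,0]*th*c[:2]/np.hypot(c[0],c[1])+K[:2,2]; print(dz,q,K[0,0]*13.5/np.linalg.norm(c))
im,d=cv2.imread("pics/w11.png"),r.get_image("wrist")[1]
m=[(u,v) for v in range(225,325) for u in range(245,305) if 0<d[v,u]<320]
W=np.array([px2w("wrist",u,v,depth=d[v,u],P=P)-T for u,v in m]); ax=np.array(s["ee_rot"])
L=W@ax  # tool coords
for z in range(-35,35,5):
    k=(L[:,2]>z)&(L[:,2]<z+5)&(abs(L[:,1])<14)&(abs(L[:,0])<30)
    if k.sum()>5: print(z,k.sum(),"y",np.round([L[k,1].min(),L[k,1].max()],1),"xmax",L[k,0].max().round(1))
```

```text
[634.80001063  24.18270749 198.75271796]
-29.5 [272.99676044 248.53035663] 22.81939330091112
0 [272.93917973 272.43791458] 26.451220455818227
10 [272.91631586 282.34460567] 27.915378450253
33.5 [272.85460674 310.47582202] 31.92735934527188
-35 1492 y [-11.4  12.8] xmax 10.7
-30 681 y [-11.9  13.2] xmax 12.5
-25 327 y [-12.2  13.6] xmax 12.0
-20 220 y [-12.6  13.8] xmax 11.4
-15 136 y [-13.1  13.8] xmax 9.8
-10 106 y [-13.4  14. ] xmax 9.2
-5 192 y [-13.8  14. ] xmax 9.3
0 125 y [-14.   12.5] xmax 8.7
5 319 y [-9.1  9.1] xmax 9.2
10 447 y [-11.4  11.6] xmax 12.2
15 351 y [-13.4  12.8] xmax 13.4
20 147 y [-13.6  12.6] xmax 13.5
25 91 y [-12.7  12.3] xmax 13.3
```

Emit:
drive_tool([
  {"dx": -4,"dy": 3.5,"dz": 0,"rx": 0,"ry": 0,"rz": 0,"fingers": 1},
  {"dx": -7.5,"dy": 6.5,"dz": 3,"rx": 0,"ry": 0,"rz": 0,"fingers": 1},
  {"dx": -10.4,"dy": 9.1,"dz": 6,"rx": 0,"ry": 0,"rz": 0,"fingers": 1},
  {"dx": -10.4,"dy": 9.1,"dz": 9,"rx": 0,"ry": 0,"rz": 0,"fingers": 1},
  {"dx": -10.4,"dy": 9.1,"dz": 11,"rx": 0,"ry": 0,"rz": 0,"fingers": 1},
  {"dx": -10.4,"dy": 9.1,"dz": 11,"rx": 0,"ry": 0,"rz": 0,"fingers": 1},
  {"dx": -10.4,"dy": 9.1,"dz": 11,"rx": 0,"ry": 0,"rz": 0,"fingers": 1},
  {"dx": -10.4,"dy": 9.1,"dz": 11,"rx": 0,"ry": 0,"rz": 0,"fingers": 1},
])

```text
t: 25.35
tcp_pos: [683.5, -96.5, 91.2]
ee_rot: [[0.339, 0.941, 0.002], [0.941, -0.339, -0.0], [0.0, 0.002, -1.0]]
ft_force: [-0.6, 0.2, -0.3]
opening: 20.7
grip_force: 14.8
```

Run:
```python
from h import *
find("wrist",["stamp_nest","stamp_center"],"w12",20)
from rect import *
rect("w12",(195,130,370,330),"dark",20)
rel([684.5,-106,36.5],-20)
```

```text
joints [-18.  43.  61.   0.  76.   2.] tcp [683.4 -96.6  91.2]
stamp_nest 0.94 281 225 [689.  -99.1  20. ] [ 687.7 -103.9    6.7]
stamp_center 0.86 272 272 [ 669.9 -132.6   20. ] [687.2 -85.5 112.5]
stamp_center 0.38 282 227 [ 688.9 -100.4   20. ] [ 687.6 -105.1    7. ]
w12 dark 13622 [ 682.8 -124.7] [139.3 149.6] 69.5
cm [-0.83  0.43  5.42] rad [ 0.001 -0.     0.003] j6 2.0
```

Emit:
drive_tool([
  {"dx": -0.8,"dy": 0.5,"dz": 0.5,"rx": 0,"ry": 0,"rz": 0,"fingers": 1},
  {"dx": -0.8,"dy": 0.5,"dz": 1.5,"rx": 0,"ry": 0,"rz": 0,"fingers": 1},
  {"dx": -0.8,"dy": 0.5,"dz": 2.5,"rx": 0,"ry": 0,"rz": 0,"fingers": 1},
  {"dx": -0.8,"dy": 0.5,"dz": 3.2,"rx": 0,"ry": 0,"rz": 0,"fingers": 1},
  {"dx": -0.8,"dy": 0.5,"dz": 3.9,"rx": 0,"ry": 0,"rz": 0,"fingers": 1},
  {"dx": -0.8,"dy": 0.5,"dz": 4.6,"rx": 0,"ry": 0,"rz": 0,"fingers": 1},
  {"dx": -0.8,"dy": 0.5,"dz": 5.1,"rx": 0,"ry": 0,"rz": 0,"fingers": 1},
  {"dx": -0.8,"dy": 0.5,"dz": 5.4,"rx": 0,"ry": 0,"rz": 0,"fingers": 1},
  {"dx": -0.8,"dy": 0.5,"dz": 5.4,"rx": 0,"ry": 0,"rz": 0,"fingers": 1},
])

```text
t: 26.4
tcp_pos: [685.2, -106.2, 36.3]
ee_rot: [[0.34, 0.941, 0.001], [0.941, -0.34, 0.0], [0.0, 0.001, -1.0]]
ft_force: [-1.8, 0.3, 4.8]
opening: 20.6
grip_force: 14.4
```

Emit:
drive_tool([
  {"dx": 0,"dy": 0,"dz": 0,"rx": 0,"ry": 0,"rz": 0,"fingers": 2.8},
  {"dx": 0,"dy": 0,"dz": 0,"rx": 0,"ry": 0,"rz": 0,"fingers": 4.5},
  {"dx": 0,"dy": 0,"dz": 0,"rx": 0,"ry": 0,"rz": 0,"fingers": 6},
  {"dx": 0,"dy": 0,"dz": 0,"rx": 0,"ry": 0,"rz": 0,"fingers": 6},
  {"dx": 0,"dy": 0,"dz": 0,"rx": 0,"ry": 0,"rz": 0,"fingers": 6},
  {"dx": 0,"dy": 0,"dz": -2,"rx": 0,"ry": 0,"rz": 0,"fingers": 6},
  {"dx": 0,"dy": 0,"dz": -6,"rx": 0,"ry": 0,"rz": 0,"fingers": 6},
  {"dx": 0,"dy": 0,"dz": -10,"rx": 0,"ry": 0,"rz": 0,"fingers": 6},
  {"dx": 0,"dy": 0,"dz": -15,"rx": 0,"ry": 0,"rz": 0,"fingers": 6},
  {"dx": 0,"dy": 0,"dz": -20,"rx": 0,"ry": 0,"rz": 0,"fingers": 6},
])

```text
t: 27.4
tcp_pos: [684.5, -106.2, 237.0]
ee_rot: [[0.34, 0.94, -0.001], [0.94, -0.34, 0.001], [0.0, -0.001, -1.0]]
ft_force: [0.4, 0.4, -0.3]
opening: 59.8
grip_force: 0.0
```

Emit:
drive_tool([
  {"dx": -5,"dy": -4,"dz": -3,"rx": 0,"ry": 0,"rz": 0,"fingers": 6},
  {"dx": -10,"dy": -8,"dz": -3,"rx": 0,"ry": 0,"rz": 0,"fingers": 6},
  {"dx": -10,"dy": -8,"dz": -3,"rx": 0,"ry": 0,"rz": 0,"fingers": 6},
  {"dx": -10,"dy": -8,"dz": -3,"rx": 0,"ry": 0,"rz": 0,"fingers": 6},
  {"dx": -10,"dy": -8,"dz": -3,"rx": 0,"ry": 0,"rz": 0,"fingers": 6},
])

```text
t: 27.9
tcp_pos: [575.6, -173.4, 265.6]
ee_rot: [[0.341, 0.94, 0.0], [0.94, -0.341, 0.0], [0.0, -0.0, -1.0]]
ft_force: [-0.1, 0.6, -0.4]
opening: 60.0
grip_force: 0.0
```

Run:
```python
from h import *
for c,n in (("wrist","w13"),("top","top2")):
    find(c,["stamp_center","stamp_nest","side_cutters_center","cutters_nest","tweezers_center","tweezers_nest","ink_pad_center","pad_nest"],n,14)
P=r.camera_params("wrist"); d=np.load("pics/w13.npy")
W=np.array([px2w("wrist",u,v,depth=d[v,u],P=P) for v in range(0,300) for u in range(0,560) if d[v,u]>0])
def st(n,c,rad): 
    k=np.hypot(W[:,0]-c[0],W[:,1]-c[1])<rad; k&=W[:,2]<90; w=W[k]
    print(n,k.sum(), np.round(np.percentile(w[:,2],[2,50,98]),1) if k.any() else "")
st("stamp",(685,-106),8); st("pad",(543.5,94),15); st("jaw",(543.5,-130),6); st("foam",(715,-140),4)
t=W[(W[:,2]>55)&(W[:,2]<90)&(np.hypot(W[:,0]-685,W[:,1]+106)<40)]; print(t.min(0),t.max(0))
```

```text
joints [-28.  26.  63.   0.  91.  -8.] tcp [ 576.  -173.   265.2]
stamp_center 0.76 343 91 [ 691.3 -103.1   14. ] [ 678.9 -102.5   69.8]
stamp_nest 0.56 340 96 [ 685.9 -107.4   14. ] [ 675.  -106.3   66.3]
side_cutters_center 0.66 225 127 [541.2 -97.1  14. ] [540.1 -97.    7.4]
side_cutters_center 0.58 431 238 [ 758.  -333.6   14. ] [ 764.4 -343.2   -2.3]
cutters_nest 0.88 234 127 [ 551.5 -100.4   14. ] [ 550.7 -100.5    7.8]
joints [-28.  26.  63.   0.  91.  -8.] tcp [ 575.9 -173.   265.1]
stamp_center 0.48 304 175 [ 686.9 -113.4   14. ] [515.9 -83.1 551. ]
stamp_nest 0.65 304 177 [ 678.5 -115.    14. ] [509.1 -84.  555.3]
side_cutters_center 0.61 304 177 [ 680.1 -114.7   14. ] [510.1 -83.8 555.1]
side_cutters_center 0.49 375 150 [ 760.2 -340.4   14. ] [ 561.6 -230.7  557.5]
tweezers_center 0.49 236 177 [684.3  98.4  14. ] [687.5  99.2   4. ]
tweezers_nest 0.86 234 180 [676.3 104.9  14. ] [678.9 105.6   5.8]
ink_pad_center 0.76 238 222 [543.5  93.   14. ] [543.2  92.9  15.4]
stamp 175 [30.2 68.4 70.2]
pad 18 [14.1 15.5 17.4]
jaw 77 [16.8 18.5 20. ]
foam 31 [18.  19.6 20.7]
[ 671.59686247 -118.82068335   57.92114166] [695.89395068 -93.72599277  70.47918697]
```

```bash
python3 -c "
from bench import r
print(r.close_job())"
```

```text
the job is handed in; nothing more can be done
None
```

I put the side cutters, tweezers, ink pad and stamp into their own nests, kept clear of the mug and gauge set, and handed the job in at about 28 s; no verdict came back. The stamp's seat was confirmed by depth after release; the tweezers looked slightly turned in their slot, and they and the cutters and pad got only rougher checks.

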